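# Fold the three-bar trivet away in order

### The arm

A 7-joint arm with a two-finger parallel gripper is mounted at the origin on the work surface. World frame = base frame: x ahead of the robot, y to its left, z up, the work surface at z = 0. Lengths are in m, angles in rad, forces in N, time in s.
With the tool pointing down it reaches from about 0.4 to 0.85 m from the base axis. Payload 4.4 kg.
Tool frame: the origin (TCP) lies midway between the tips of the shut fingers; the grasp point (between the pads) lies 19 mm behind it; z points along the fingers, y is the direction in which the jaws open and shut (so a half turn about z gives the same grasp; the last joint's range is limited). The gripper opens to 94 mm and grips with 3 to 60 N. Pads are 16 mm wide; open, the fingers measure 119 mm over their backs; the gripper's body (75 mm by 177 mm) begins 78 mm behind the grasp point.
Start: joints at [-1.412, 0.628, 0.038, 1.517, -0.027, 0.996, -0.02], TCP at [0.145, 0.634, 0.205] pointing down, gripper open.
Joint ranges: [-3.06, 3.06], [-0.37, 2.12], [-1.25, 1.32], [0.18, 2.47], [-1.1, 4.24], [0.23, 1.98], [-2.94, 2.94]. Speed limits (rad/s): [2.57, 2.57, 3.14, 3.14, 3.14, 3.14, 3.14].

### API

Orientations are given as a unit quaternion [w, x, y, z].
In Python, from workcell import r gives the robot as it stands.
- The arm moves only by the shell command python3 -m jog 'ROWS' [FORCE]. ROWS is JSON, one flat list of numbers, 5 for each row, row after row: the shift along the tool's x, y, z in mm, then the turn about the tool's z in degrees, then the opening in per cent of the stroke, from 0 (shut) to 100 (fully open). In form: [dx, dy, dz, twist, jaw, dx, dy, dz, twist, jaw, ...]. A call has 1 to 5 rows; each row shifts and turns the commanded pose from where the row before left it, along the tool's axes as they then stand; what a row does not reach is not made up. A row lasts 1/8 s, in which the tool goes at most 62.5 mm and 10.7 degrees, less where a joint would pass 70% of its speed; a pose out of reach is approached as far as the arm can. A call with a gripper value outside its range is refused whole. The fingers move at their own pace and stop on an object; FORCE is the grip in N (left out, the last holds). Time passes only in rows, so rows that do not move let the fingers close. It gives the time, the measured TCP pose, the force and the opening at its end, in the units of the state.
- r.get_obs(): the state, without advancing time (a new reading comes with each control period).
- r.snapshot(name): name is "scene" or "side" or "wrist"; returns the picture (420x560x3 uint8, red, green, blue); there is no depth.
- r.camera_model(name): a dict with "K" (3x3 intrinsics, pixels), "R" (3x3) and "t" (3): a world point X has camera coordinates R X + t; the wrist camera has in their place "hand_eye" (4x4, takes a point from camera to tool coordinates, whose origin is the TCP and whose axes are the flange's). Camera axes: x right, y down, z forward; pixel columns grow to the right and rows downward; lengths in m; the calibration is good to about 2 mm. A picture is of the moment at which its call begins: read the wrist's pose just before it. camera_model takes no time and is no camera call.
- r.close_job(): hands the job in, once; it reports no verdict.
Trained networks look in the newest picture that a camera, given by its name, has taken for a name from the list of things; names that differ only in an ending like _2 or _b are one class to them, and where a whole thing is asked for, a point or a joint stands for the part that bears it (a point fixed in the world has none). Each returns a list of dicts, best first, with "score" (0 to 1); they miss things now and then, are a little off and sometimes report something else, mostly with a low value. They report only what shows in the picture. A call takes as long as a camera call. They do not tell look-alikes from the thing itself.
- r.search_frame(label, camera): "bbox" ([left, top, right, bottom] in pixels, round what is visible of it).
The state is a dict: "time": time; "qpos": joint angles; "qd": joint speeds; "tau": joint torques, N m; "eef_pos": TCP position; "orientation": TCP orientation; "force": force on the tool from outside, world axes, zero at the start; "wrist_torque": the same for the moment, N m; "grip_width": opening from 0.0 (shut) to 1.0 (fully open).
Only numpy, scipy, OpenCV 4.12 (cv2) and the standard library are available. Lean on these libraries where they do the work, as an engineer would, in place of code of your own. Each camera call takes 0.05 s, during which the arm holds its last target.

### The job

Fold up the three-bar steel trivet that is screwed to the table. First swing its outer bar in by its knob until it lies fully over the middle bar, and only then swing the middle bar, carrying the outer one, in over the base bar, so that all three lie in one neat stack. Do not knock or shift the small glass jar standing beside it. The loose two-bar trivet is not the one meant.

Things in the scene. Friction and masses are not known exactly. Their poses are not given: they have to be found in the camera images.
- trivet: Fixed base of the steel three-bar trivet. Origin: axis of hinge 1 (vertical pin at one end of the base bar), at table height; z up; x along the base bar, which ends 102 mm out. All bars are 24 mm wide and turn level about vertical pins; heights above the table: base bar 8-16 mm, middle bar 17-25, outer bar 26-34. Dark plate 110 x 40 mm under the base.
- middle_bar (a joint): Angle of the middle bar about hinge 1, rad: 0 (stop) = folded over the base bar along its +x; grows anticlockwise from above, starts 1.7-2.1. 120 mm from hinge 1 it bears hinge 2, and on that same axis its black round knob, 22 mm across, clear to grip 36-75 mm above the table. Stays where left; 4-5 N at the knob moves it.
- outer_bar (a joint): Angle of the outer bar about hinge 2, rad: 0 (stop) = folded over the middle bar, pointing to hinge 1; grows clockwise from above, starts 1.8-2.3. Its direction from the base's +x, anticlockwise: middle + pi - outer. Black round knob, 22 mm across, 34-75 mm above the table, 85 mm from hinge 2; bar ends at 97 mm. Stays where left; 2 N at the knob moves it.
- jar: Small round glass jar with aluminium twist cap, 60 mm across, 75 mm tall, 180-350 g, loose; origin at the centre of its underside. Stands about 200 mm from hinge 1 on the side over which the middle bar swings: the folded pair passes it with nearly 30 mm to spare, but the outer bar, still open, would hit it.
Things that resemble listed ones, but are neither listed nor needed, are in the scene too. Leave any purple or yellow look-alike of the trivet alone. There is more than one size of the jar; the job needs the smaller.

How it is judged:
By the outcome, as a careful person would: the job done as asked, in the order asked, and still so for the second after the job is handed in, with the robot touching nothing.
It also fails if it takes over 54 s, if anything falls off the work surface, if the arm or the gripper's body presses on something with over 40 N, if the wrist force passes 120 N, or if a joint passes its speed limit or range.

## Working session

There is one attempt and no reset: what is moved stays moved. The work goes in short steps, Python scripts to look and compute and a shell command to move; the robot and the scene stay as the last step left them, time stands still between calls to the robot, and variables do not carry over. Pictures are saved under pics/ and viewed, and the job is handed in when it is done.

```bash
ls; mkdir -p pics; python3 - <<'E'
from workcell import r
import cv2
for n in ("scene","side","wrist"):
    im=r.snapshot(n); cv2.imwrite(f"pics/{n}0.png",im[:,:,::-1])
    for l in ("trivet","middle_bar","outer_bar","jar"):
        print(n,l,[( [round(x) for x in d["bbox"]],round(d["score"],2)) for d in r.search_frame(l,n)])
o=r.get_obs();print(o)
for n in ("scene","side","wrist"): print(r.camera_model(n))
E
```

```text
pics
scene trivet [([159, 126, 242, 166], 0.94), ([358, 219, 447, 272], 0.89), ([190, 204, 325, 286], 0.71)]
scene middle_bar [([157, 125, 241, 158], 0.95), ([360, 222, 445, 268], 0.83), ([244, 202, 330, 287], 0.69)]
scene outer_bar [([360, 222, 431, 262], 0.9), ([257, 257, 329, 287], 0.72), ([165, 124, 220, 155], 0.7)]
scene jar [([166, 303, 235, 386], 0.9), ([243, 202, 330, 285], 0.55)]
side trivet [([228, 160, 360, 219], 0.91), ([152, 186, 217, 253], 0.9), ([373, 192, 437, 251], 0.66)]
side middle_bar [([230, 161, 324, 207], 0.89), ([378, 191, 441, 241], 0.81), ([157, 186, 217, 246], 0.72)]
side outer_bar [([229, 167, 275, 195], 0.84), ([390, 202, 437, 229], 0.84), ([229, 164, 361, 219], 0.68), ([168, 206, 221, 230], 0.61)]
side jar [([312, 131, 340, 168], 0.88)]
wrist trivet []
wrist middle_bar []
wrist outer_bar []
wrist jar []
{'time': 0.75, 'qpos': array([-1.41179012,  0.62834757,  0.03848745,  1.51740114, -0.02702493,
        0.99631511, -0.02001125]), 'qd': array([ 0.00062433,  0.0008922 , -0.00058282, -0.00145762, -0.00183764,
       -0.00040808,  0.00029248]), 'tau': array
[... 971 characters left out ...]
.69935005, -0.71474081, -0.00742106],
       [-0.40783385,  0.40753525, -0.81705971],
       [ 0.58701027, -0.56838419, -0.5765053 ]]), 't': array([0.36844602, 0.2396815 , 0.72587368])}
{'K': array([[358.82778771,   0.        , 275.14930814],
       [  0.        , 358.82778771, 206.61569377],
       [  0.        ,   0.        ,   1.        ]]), 'hand_eye': array([[-3.53876524e-04, -9.70258175e-01, -2.42072198e-01,
         7.08052860e-02],
       [ 9.99999848e-01, -2.40932673e-04, -4.96172531e-04,
         2.08461304e-04],
       [ 4.23092353e-04, -2.42072336e-01,  9.70258113e-01,
        -1.78712261e-01],
       [ 0.00000000e+00,  0.00000000e+00,  0.00000000e+00,
         1.00000000e+00]])}
```

View pics/scene0.png

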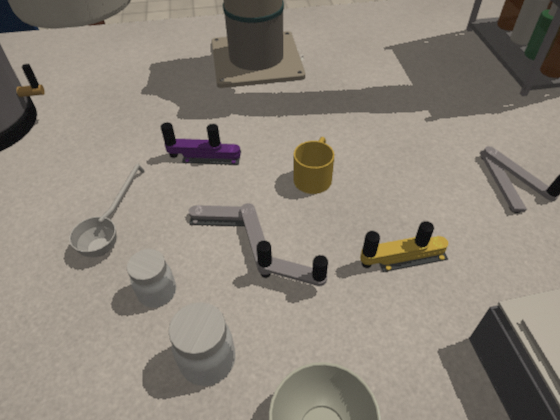

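View pics/side0.png

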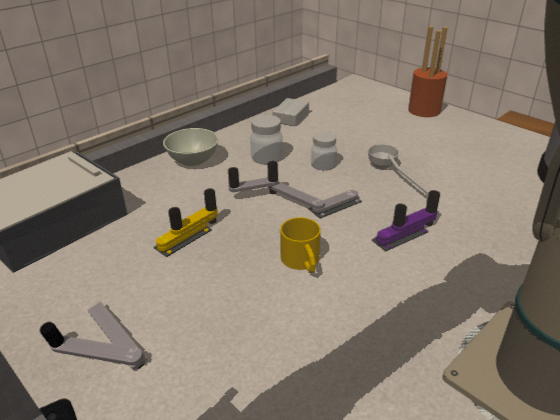

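```bash
python3 - <<'E'
import cv2
a=cv2.imread("pics/scene0.png")[180:400,150:370]; b=cv2.imread("pics/side0.png")[120:280,140:380]
cv2.imwrite("pics/c1.png",cv2.resize(a,None,fx=2.7,fy=2.7,interpolation=2)); cv2.imwrite("pics/c2.png",cv2.resize(b,None,fx=3.3,fy=3.3,interpolation=2))
E
```

```text
(no output)
```

View pics/c1.png

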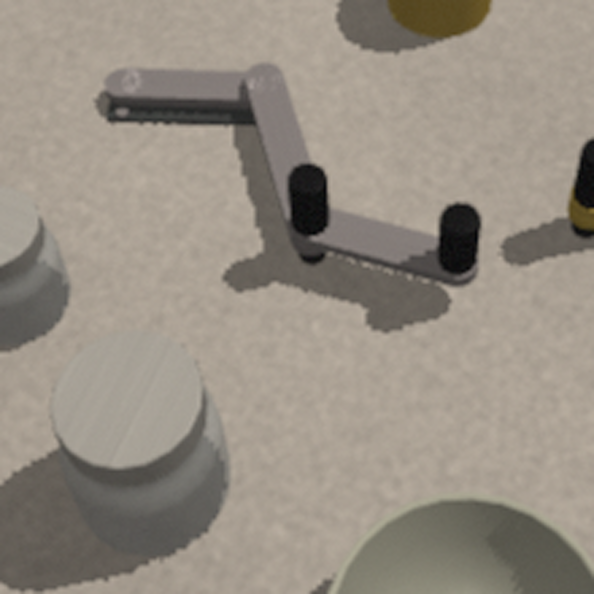

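View pics/c2.png

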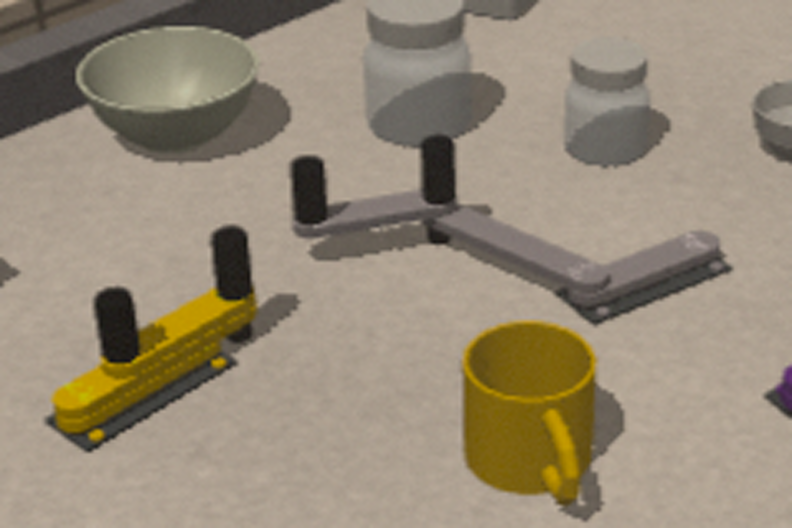

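Candidates in scene view: steel three-bar (hinge 1 ~(248,208), knobs ~(264,245) and (320,259)). Look-alikes: purple (203,148), yellow (405,250) and the loose two-bar steel (520,180). The target is the three-bar steel one on the dark plate, and the close crop confirms it. The small jar is at (150,278), the larger jar at (203,343).

```bash
cat > h.py <<'E'
import numpy as np, cv2
from workcell import r
def ray(cam,uv):
    c=r.camera_model(cam);K,R,t=c["K"],np.array(c["R"]),np.array(c["t"])
    d=R.T@np.linalg.solve(K,[uv[0],uv[1],1]);return -R.T@t,d
def atz(cam,uv,z):
    o,d=ray(cam,uv);return o+d*(z-o[2])/d[2]
def proj(cam,X):
    c=r.camera_model(cam);p=c["K"]@(np.array(c["R"])@np.array(X)+c["t"]);return p[:2]/p[2]
E
python3 - <<'E'
from h import *
np.set_printoptions(precision=4,suppress=True)
P={"k2":[("scene",(263.7,244)),("side",(272.4,163.3)),.075],"k3":[("scene",(320.4,258.9)),("side",(233.3,169.4)),.075],
"h1":[("scene",(247.8,208.9)),("side",(140+587/3.3,120+271/3.3)),.025],"be":[("scene",(198,209.6)),("side",(140+697/3.3,120+241/3.3)),.016],
"jar":[("scene",(147.5,266)),("side",(324,138)),.075]}
Q={}
for k,v in P.items():
    a=[atz(c,uv,v[2]) for c,uv in v[:2]];Q[k]=(a[0]+a[1])/2;print(k,*a)
d=lambda a,b:(np.linalg.norm((Q[a]-Q[b])[:2]),np.arctan2(*(Q[b]-Q[a])[1::-1]))
for a,b in (("h1","k2"),("k2","k3"),("h1","be"),("h1","jar"),("k2","jar")):print(a,b,d(a,b))
E
```

```text
k2 [ 0.6154 -0.0616  0.075 ] [ 0.6143 -0.0616  0.075 ]
k3 [0.6547 0.0138 0.075 ] [0.6533 0.0125 0.075 ]
h1 [ 0.5007 -0.0755  0.025 ] [ 0.4979 -0.0775  0.025 ]
be [ 0.4799 -0.1595  0.016 ] [ 0.4796 -0.1628  0.016 ]
jar [ 0.6261 -0.227   0.075 ] [ 0.614  -0.2235  0.075 ]
h1 k2 (np.float64(0.11653261582293499), np.float64(0.12817845092904856))
k2 k3 (np.float64(0.08435077914755444), np.float64(1.0882917925625226))
h1 be (np.float64(0.08686745715014368), np.float64(-1.797401725686777))
h1 jar (np.float64(0.1915949821116126), np.float64(-0.8887833183602866))
k2 jar (np.float64(0.16371481305034602), np.float64(-1.5390491321292645))
```

```bash
python3 - <<'E'
from h import *
np.set_printoptions(precision=3,suppress=True)
for n,uv in (("mug",(313,155)),("boxcorner",(505,300)),("boxbot",(473,350)),("twobar",(488,150)),("bigjar",(198,328)),("bowl",(325,400)),("rackfoot",(527,92))):
    print(n,atz("scene",uv,.08),atz("scene",uv,0))
E
```

```text
mug [0.447 0.045 0.08 ] [0.362 0.066 0.   ]
boxcorner [0.761 0.235 0.08 ] [ 0.723  0.285 -0.   ]
boxbot [0.819 0.166 0.08 ] [0.79  0.205 0.   ]
twobar [0.486 0.341 0.08 ] [0.406 0.406 0.   ]
bigjar [ 0.735 -0.16   0.08 ] [ 0.693 -0.171  0.   ]
bowl [ 0.847 -0.023  0.08 ] [ 0.822 -0.012  0.   ]
rackfoot [0.342 0.488 0.08 ] [0.241 0.576 0.   ]
```

```bash
python3 -m jog '[-48.8,-37.8,0,0,100,-48.8,-37.8,0,0,100,-48.8,-37.8,0,0,100]' 15
```

```text
time: 1.12
eef_pos: [0.2635, 0.4891, 0.2056]
orientation: [0.0, 0.112, 0.994, 0.0]
force: [1.2, -0.2, -0.1]
grip_width: 1.003
```

```bash
python3 -m jog '[-48.8,-37.8,0,0,80,-48.8,-37.8,0,0,60,-48.8,-37.8,0,0,60,-48.8,-37.8,0,0,60,-48.8,-37.8,0,0,60]'; python3 -m jog '[-48.8,-37.8,0,0,60,-48.8,-37.8,0,0,60,-48.8,-37.8,0,0,60,-48.8,-37.8,0,0,60,-48.8,-37.8,0,0,60]'
```

```text
time: 1.75
eef_pos: [0.4593, 0.2504, 0.2058]
orientation: [0.0, 0.112, 0.994, 0.0]
force: [0.8, 1.3, 0.1]
grip_width: 0.602
time: 2.38
eef_pos: [0.655, 0.0117, 0.2056]
orientation: [0.0, 0.112, 0.994, 0.0]
force: [0.6, 0.2, 0.2]
grip_width: 0.599
```

Now turn 105° and look with the wrist camera.

```bash
python3 -m jog '[0,0,0,10.5,60,0,0,0,10.5,60,0,0,0,10.5,60,0,0,0,10.5,60,0,0,0,10.5,60]'; python3 -m jog '[0,0,0,10.5,60,0,0,0,10.5,60,0,0,0,10.5,60,0,0,0,10.5,60,0,0,0,10.5,60]'; python3 - <<'E'
from h import *
o=r.get_obs(); im=r.snapshot("wrist"); cv2.imwrite("pics/w1.png",im[:,:,::-1]);im=r.snapshot("scene"); cv2.imwrite("pics/s1.png",im[:,:,::-1])
print(o["eef_pos"],o["orientation"],o["qpos"])
from scipy.spatial.transform import Rotation as Ro
w=o["orientation"];R=Ro.from_quat([w[1],w[2],w[3],w[0]]).as_matrix();print(R)
H=r.camera_model("wrist")["hand_eye"];K=r.camera_model("wrist")["K"]
for n,X in (("k3",(.654,.0132,.075)),("k2",(.6148,-.0616,.075)),("h1",(.497,-.0765,.025))):
    t=R.T@(np.array(X)-o["eef_pos"]);c=H[:3,:3].T@(t-H[:3,3]);p=K@c;print(n,p[:2]/p[2])
E
```

```text
time: 3.0
eef_pos: [0.6538, 0.0133, 0.2055]
orientation: [-0.0, 0.543, 0.84, 0.0]
force: [0.4, -0.0, 0.6]
grip_width: 0.6
time: 3.62
eef_pos: [0.6538, 0.0135, 0.2055]
orientation: [-0.0, 0.858, 0.514, 0.0]
force: [-0.3, 0.3, 0.3]
grip_width: 0.596
[0.6537651  0.01347046 0.20548425] [-1.12031115e-04  8.58084881e-01  5.13507856e-01  8.41533571e-05] [-0.38680155  0.69801751  0.57939416  1.51550915 -0.41717879  1.05341532
 -0.19860692]
[[ 4.72619350e-01  8.81266673e-01  2.93637316e-05]
 [ 8.81266635e-01 -4.72619339e-01  2.78691232e-04]
 [ 2.59479162e-04 -1.05837592e-04 -9.99999961e-01]]
k3 [276.50067154 198.77712308]
k2 [277.30869776 286.43989197]
h1 [190.63660507 322.37771726]
```

View pics/w1.png

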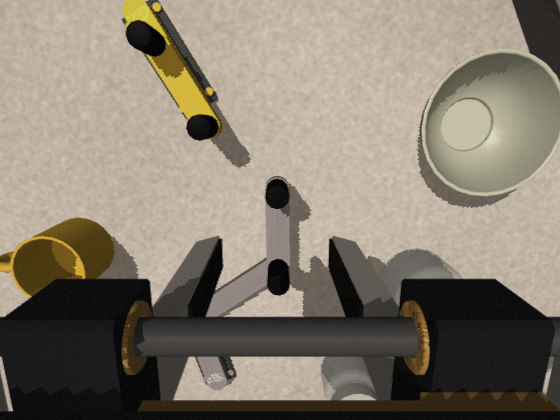

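View pics/s1.png

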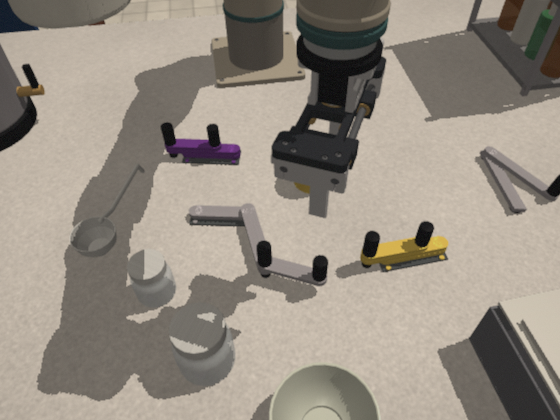

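Wrist view shows both knob tops in line, at about (277,195) and (278,283). Predictions were (276.5,199) and (277,286), so they agree within about 3 mm, and the offset lies along the pads. Descending.

```bash
python3 -m jog '[1.5,0,50,0,60,0,0,50,0,60,0,0,40,0,60,0,0,23.5,0,60,0,0,0,0,60]'; python3 -m jog '[0,0,0,0,10,0,0,0,0,10,0,0,0,0,10,0,0,0,0,10]' 12
```

```text
time: 4.35
eef_pos: [0.6529, 0.0148, 0.0401]
orientation: [-0.001, 0.856, 0.517, -0.002]
force: [0.3, 0.5, 1.0]
grip_width: 0.603
time: 4.85
eef_pos: [0.6553, 0.0146, 0.0427]
orientation: [0.0, 0.857, 0.516, 0.001]
force: [-0.3, -0.3, 2.0]
grip_width: 0.231
```

Grip on a 21.7 mm object means the knob is held. I'll swing it about hinge 2 in 6° steps.

```bash
python3 -m jog '[-0.5,-8.9,0,-6,10,-0.5,-8.9,0,-6,10,-0.5,-8.9,0,-6,10,-0.5,-8.9,0,-6,10,-0.5,-8.9,0,-6,10]'
```

```text
time: 5.48
eef_pos: [0.6125, 0.0237, 0.0427]
orientation: [0.001, 0.693, 0.721, 0.001]
force: [1.1, -1.9, 0.2]
grip_width: 0.231
```

```bash
python3 -m jog '[-0.5,-8.9,0,-6,10,-0.5,-8.9,0,-6,10,-0.5,-8.9,0,-6,10,-0.5,-8.9,0,-6,10,-0.5,-8.9,0,-6,10]';python3 -m jog '[-0.5,-8.9,0,-6,10,-0.5,-8.9,0,-6,10,-0.5,-8.9,0,-6,10,-0.5,-8.9,0,-6,10,-0.5,-8.9,0,-6,10]'
```

```text
time: 6.1
eef_pos: [0.5706, 0.0104, 0.0427]
orientation: [0.002, 0.483, 0.876, 0.001]
force: [1.6, -1.5, 0.3]
grip_width: 0.231
time: 6.72
eef_pos: [0.5409, -0.0218, 0.0427]
orientation: [0.002, 0.24, 0.971, 0.0]
force: [1.5, -0.6, 1.3]
grip_width: 0.234
```

```bash
python3 -m jog '[-0.5,-8.9,0,-6,10,-0.5,-8.9,0,-6,10,-0.5,-8.9,0,-6,10,-0.5,-8.9,0,-6,10,-0.5,-8.9,0,-6,10]';python3 -m jog '[-0.3,-5.9,0,-4,10,0,0,0,0,10]'
```

```text
time: 7.35
eef_pos: [0.531, -0.0647, 0.0427]
orientation: [0.001, -0.02, 1.0, -0.0]
force: [1.8, 1.2, 1.9]
grip_width: 0.234
time: 7.6
eef_pos: [0.5314, -0.0713, 0.0426]
orientation: [0.001, -0.052, 0.999, -0.0]
force: [0.9, -0.9, 4.3]
grip_width: 0.236
```

```bash
python3 -m jog '[0,-1.5,0,-1,10,0,0,0,0,10]';python3 -m jog '[0,-1.5,0,-1,10,0,0,0,0,10]'; python3 - <<'E'
from h import *
for n in("scene","side"):
    im=r.snapshot(n); cv2.imwrite(f"pics/{n}2.png",cv2.resize(im[140:300,150:350,::-1] if n=="scene" else im[120:240,180:380,::-1],None,fx=4,fy=4 if n!="scene" else 3.7))
E
```

```text
time: 7.85
eef_pos: [0.5313, -0.0716, 0.0426]
orientation: [0.001, -0.062, 0.998, -0.0]
force: [0.9, -0.4, 6.4]
grip_width: 0.235
time: 8.1
eef_pos: [0.5316, -0.0716, 0.0426]
orientation: [0.001, -0.071, 0.997, 0.001]
force: [0.4, 2.7, 6.1]
grip_width: 0.229
```

View pics/scene2.png

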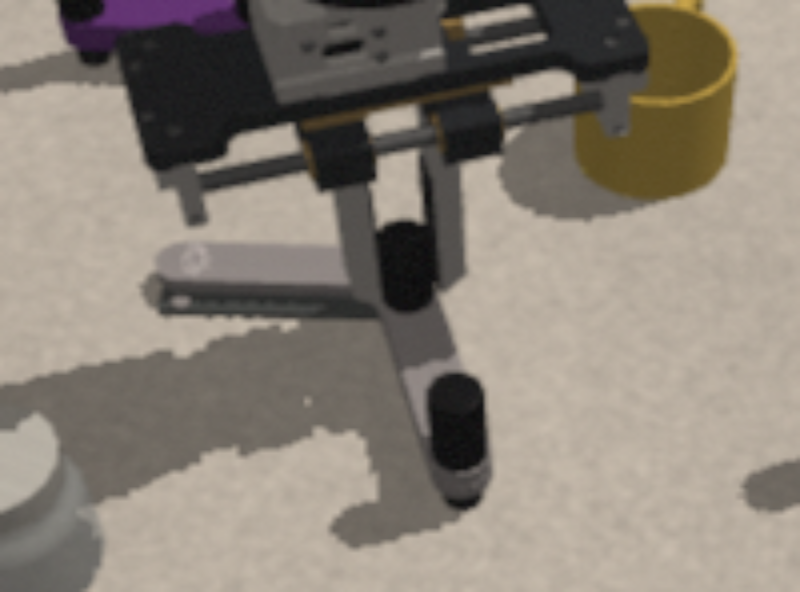

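View pics/side2.png

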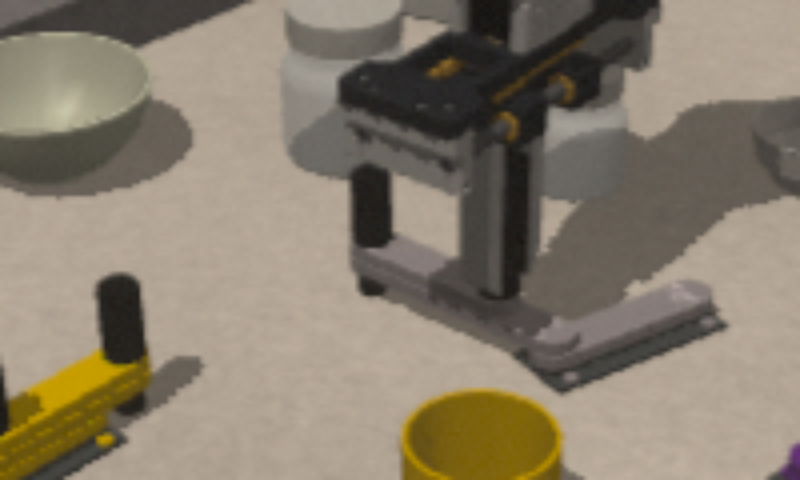

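```bash
python3 -m jog '[0,-2,0,0,10,0,0,0,0,10]';python3 -m jog '[0,-2,0,0,10,0,0,0,0,10]'
```

```text
time: 8.45
eef_pos: [0.5316, -0.0716, 0.0426]
orientation: [0.001, -0.072, 0.997, 0.002]
force: [-1.1, 5.9, 6.4]
grip_width: 0.23
time: 8.7
eef_pos: [0.5317, -0.0717, 0.0425]
orientation: [0.001, -0.072, 0.997, 0.003]
force: [-1.1, 9.0, 7.2]
grip_width: 0.23
```

```bash
python3 -m jog '[0,5,0,0,10,0,0,0,0,10,0,0,0,0,45,0,0,0,0,45,0,0,0,0,45]';python3 -m jog '[0,0,25,0,45]' >/dev/null; python3 - <<'E'
from h import *
print(r.get_obs()["eef_pos"])
E
```

```text
time: 9.32
eef_pos: [0.53, -0.0724, 0.0416]
orientation: [-0.001, -0.071, 0.998, 0.0]
force: [-1.2, 1.0, -0.4]
grip_width: 0.446
[ 0.53191095 -0.07256382  0.01778322]
```

I moved the wrong way there: tool z points down, so the open fingers now straddle the bars. Checking the force before I back out upward.

```bash
python3 - <<'E'
from h import *
o=r.get_obs();print(o["eef_pos"],o["force"],o["grip_width"])
for n in("scene","side"):
    im=r.snapshot(n); cv2.imwrite(f"pics/{n}3.png",cv2.resize(im[140:300,150:350,::-1] if n=="scene" else im[120:240,180:380,::-1],None,fx=4,fy=4 if n!="scene" else 3.7))
E
python3 -m jog '[0,0,-30,0,45,0,0,-50,0,45,0,0,-20,0,60]'
python3 - <<'E'
from h import *
for n in("scene","side"):
    im=r.snapshot(n); cv2.imwrite(f"pics/{n}4.png",cv2.resize(im[140:300,150:350,::-1] if n=="scene" else im[120:240,180:380,::-1],None,fx=4,fy=4 if n!="scene" else 3.7))
E
```

```text
[ 0.53191095 -0.07256382  0.01778322] [-0.06784033 -0.07188069  0.08715236] 0.4471490001148392
time: 9.93
eef_pos: [0.5317, -0.0724, 0.12]
orientation: [0.002, -0.071, 0.997, -0.0]
force: [0.4, 0.0, -0.1]
grip_width: 0.523
```

View pics/scene4.png

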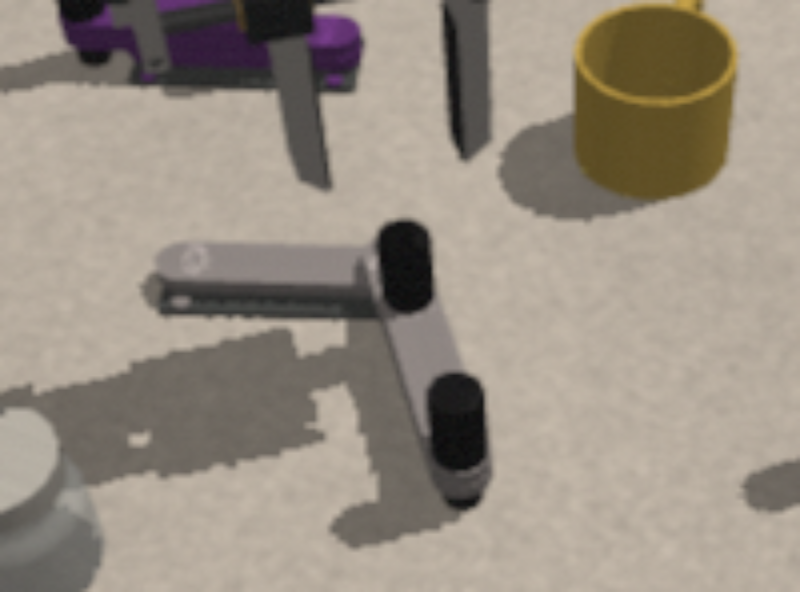

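View pics/side4.png

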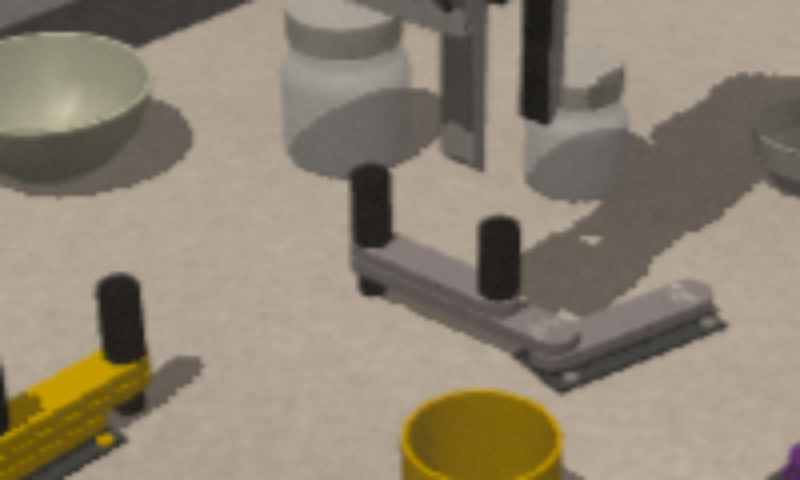

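Outer bar now lies fully over the middle bar: side view shows bars parallel with the knobs at crop (372,200) and (500,255). The accidental descent touched nothing (force about 0, bars unmoved). Next the middle knob.

```bash
python3 -m jog '[-42,-0.6,0,0,60,-42,-0.5,0,1,60,0,0,40,0,60,0,0,38,0,60,0,0,0,0,60]';python3 -m jog '[0,0,0,0,10,0,0,0,0,10,0,0,0,0,10,0,0,0,0,10]' 20
```

```text
time: 10.65
eef_pos: [0.6103, -0.0613, 0.0353]
orientation: [-0.004, -0.062, 0.998, 0.0]
force: [-0.5, 0.0, -0.2]
grip_width: 0.599
time: 11.15
eef_pos: [0.6145, -0.0617, 0.0398]
orientation: [0.001, -0.062, 0.998, -0.0]
force: [-0.6, -0.2, 3.0]
grip_width: 0.229
```

```bash
python3 -m jog '[0.4,-10.5,-2,5,10,0.5,-10.5,0,5,10,0.4,-10.5,0,5,10,0.5,-10.5,0,5,10,0.5,-10.5,0,5,10]'
```

```text
time: 11.78
eef_pos: [0.6097, -0.111, 0.0401]
orientation: [0.0, 0.156, 0.988, 0.001]
force: [3.5, 3.9, -8.0]
grip_width: 0.234
```

```bash
python3 -m jog '[0.5,-10.5,1.5,5,10,0.5,-10.5,0,5,10,0.4,-10.5,0,5,10,0.5,-10.5,0,5,10,0.5,-10.5,0,5,10]'
```

```text
time: 12.4
eef_pos: [0.5838, -0.1556, 0.04]
orientation: [0.001, 0.366, 0.931, 0.002]
force: [1.8, 4.9, 1.5]
grip_width: 0.232
```

```bash
python3 - <<'E'
from h import *
for n in("scene","side"):
    im=r.snapshot(n); cv2.imwrite(f"pics/{n}5.png",cv2.resize(im[140:340,100:350,::-1] if n=="scene" else im[100:240,180:380,::-1],None,fx=3,fy=3))
E
```

```text
(no output)
```

View pics/scene5.png

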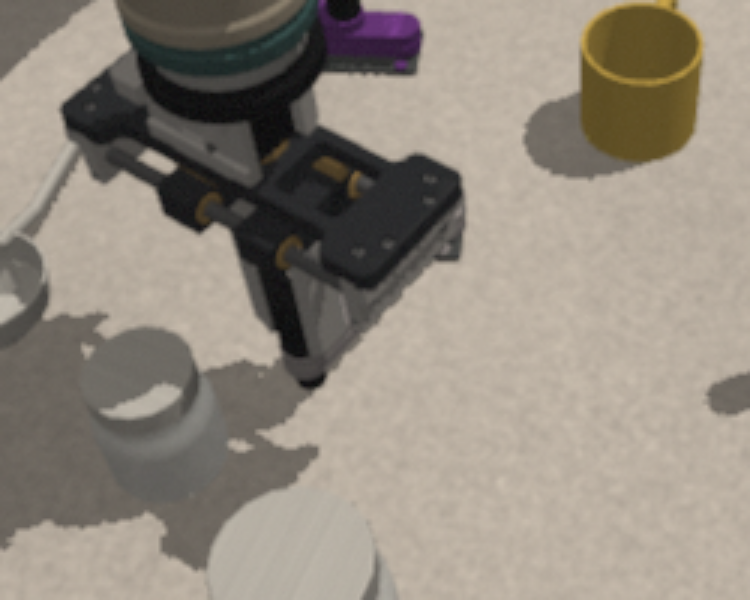

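View pics/side5.png

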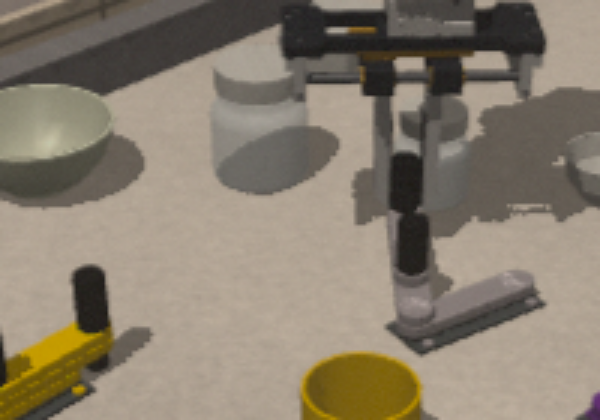

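```bash
python3 -m jog '[0.5,-10.5,0,5,10,0.5,-10.5,0,5,10,0.4,-10.5,0,5,10,0.5,-10.5,0,5,10,0.4,-10.5,0,5,10]'; python3 -m jog '[0.5,-10.5,0,5,10,0.5,-10.5,0,5,10,0.4,-10.5,0,5,10,0.5,-10.5,0,5,10]'
```

```text
time: 13.12
eef_pos: [0.5415, -0.1848, 0.0399]
orientation: [0.0, 0.558, 0.83, 0.002]
force: [2.4, 7.7, 2.3]
grip_width: 0.232
time: 13.62
eef_pos: [0.5014, -0.1934, 0.0399]
orientation: [0.0, 0.693, 0.721, 0.002]
force: [6.6, 7.9, 0.5]
grip_width: 0.23
```

```bash
python3 -m jog '[1.5,-10.5,0,5,10,1.5,-10.5,0,5,10,1.0,-6.3,0,3,10,0,0,0,0,10]'
```

```text
time: 14.12
eef_pos: [0.4735, -0.191, 0.0399]
orientation: [0.001, 0.77, 0.638, 0.001]
force: [5.0, 3.3, 0.1]
grip_width: 0.234
```

```bash
python3 -m jog '[0.3,-4,0,2,10,0,0,0,0,10]'; python3 -m jog '[0,-2,0,0.5,10,0,0,0,0,10]'; python3 -m jog '[0,-2,0,0,10,0,0,0,0,10]'
```

```text
time: 14.38
eef_pos: [0.4731, -0.1909, 0.04]
orientation: [0.003, 0.781, 0.625, 0.002]
force: [10.3, 1.6, -7.0]
grip_width: 0.229
time: 14.62
eef_pos: [0.4731, -0.1908, 0.04]
orientation: [0.005, 0.783, 0.622, 0.003]
force: [13.8, 0.6, -9.3]
grip_width: 0.23
time: 14.88
eef_pos: [0.4731, -0.191, 0.0401]
orientation: [0.006, 0.783, 0.622, 0.004]
force: [17.8, 0.9, -13.2]
grip_width: 0.231
```

```bash
python3 -m jog '[0,6,0,0,10,0,0,0,0,10,0,0,0,0,50,0,0,0,0,50,0,0,-20,0,50]';python3 -m jog '[0,0,-60,0,60,0,0,-60,0,60,0,0,-40,0,60,60,0,0,0,60,0,0,0,0,60]'; python3 - <<'E'
from h import *
o=r.get_obs(); print(o["eef_pos"],o["orientation"])
for n in("scene","side","wrist"):
    im=r.snapshot(n); cv2.imwrite(f"pics/{n}6.png",im[:,:,::-1])
    for l in("jar","trivet"): print(n,l,[( [round(x) for x in d["bbox"]],round(d["score"],2)) for d in r.search_frame(l,n)])
a=cv2.imread("pics/scene6.png")[150:330,100:300];b=cv2.imread("pics/side6.png")[120:240,250:450]
cv2.imwrite("pics/s6c.png",np.vstack([cv2.resize(a,None,fx=3.2,fy=1.8*1.0),cv2.resize(b,None,fx=3.2,fy=2.2)]) if 0 else cv2.resize(a,None,fx=3.3,fy=3.3,interpolation=2))
cv2.imwrite("pics/d6c.png",cv2.resize(b,None,fx=4,fy=4,interpolation=2))
E
```

```text
time: 15.5
eef_pos: [0.4673, -0.191, 0.0585]
orientation: [-0.002, 0.785, 0.62, -0.001]
force: [0.2, -0.1, 0.2]
grip_width: 0.49
time: 16.12
eef_pos: [0.4837, -0.128, 0.2193]
orientation: [-0.001, 0.782, 0.623, 0.0]
force: [-0.8, -0.2, 1.1]
grip_width: 0.596
[ 0.4836972  -0.12800865  0.21930514] [-1.39807084e-03  7.82328525e-01  6.22864253e-01  4.96351049e-04]
scene jar [([129, 250, 176, 310], 0.58), ([169, 305, 234, 387], 0.57)]
scene trivet [([162, 123, 243, 164], 0.73), ([162, 182, 254, 225], 0.72), ([362, 222, 448, 274], 0.59)]
side jar [([248, 115, 283, 164], 0.96), ([309, 130, 337, 170], 0.71)]
side trivet [([152, 188, 218, 256], 0.93), ([375, 190, 439, 253], 0.73), ([310, 165, 371, 219], 0.61)]
wrist jar [([477, 112, 560, 193], 0.75), ([387, 210, 462, 277], 0.57)]
wrist trivet [([255, 116, 298, 264], 0.79), ([105, 156, 169, 283], 0.75)]
```

View pics/s6c.png

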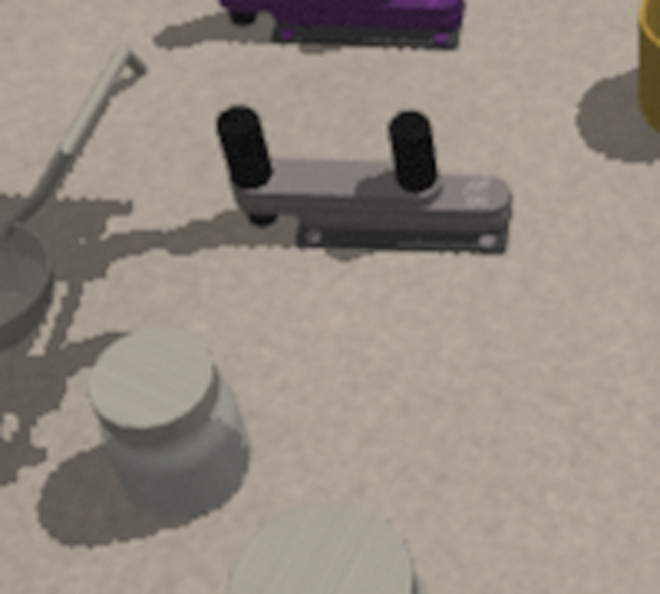

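View pics/d6c.png

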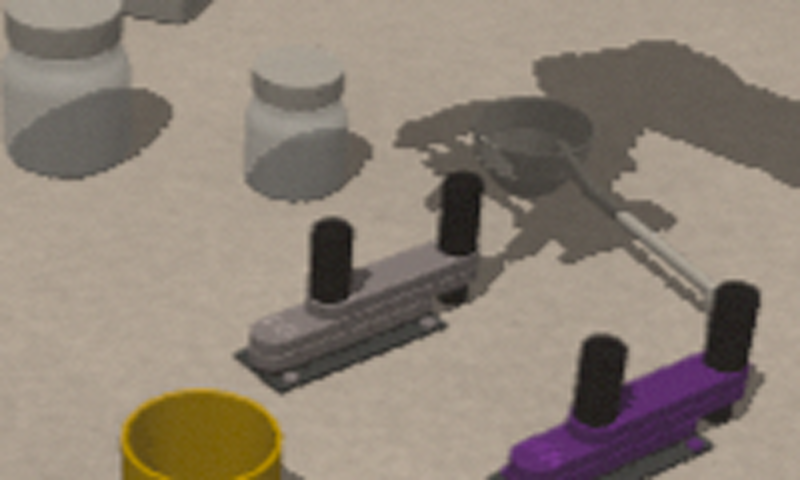

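View pics/wrist6.png

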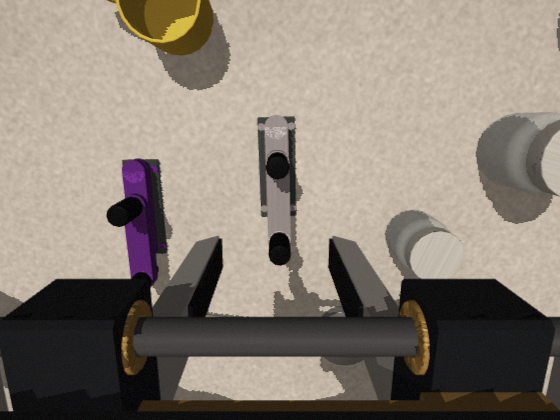

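Wrist view shows one neat stack over the plate, with knobs at (277,165) and (279,248) and the jar standing at (430,245). I'll check numerically that the jar is unmoved and the bars are aligned.

```bash
python3 - <<'E'
from h import *
for n,(y0,y1,x0,x1) in {"side":(125,175,300,350),"scene":(245,310,120,180)}.items():
    a=cv2.imread(f"pics/{n}0.png",0);b=cv2.imread(f"pics/{n}6.png",0)
    A=cv2.Canny(a[y0:y1,x0:x1],40,100).astype(np.float32);B=cv2.Canny(b[y0:y1,x0:x1],40,100).astype(np.float32)
    t=b[y0:y1,x0:x1]; m=cv2.matchTemplate(a[y0-6:y1+6,x0-6:x1+6],t,cv2.TM_CCOEFF_NORMED); print(n,"jar offset px",np.array(np.unravel_index(m.argmax(),m.shape))-6,m.max(),"edge phase",cv2.phaseCorrelate(A,B))
    both=np.hstack([a[y0:y1,x0:x1],b[y0:y1,x0:x1]]);cv2.imwrite(f"pics/jar_{n}.png",cv2.resize(both,None,fx=5,fy=5))
w=cv2.imread("pics/wrist6.png")[105:275,235:325];cv2.imwrite("pics/w6c.png",cv2.resize(w,None,fx=3.5,fy=3.5,interpolation=2))
E
```

```text
side jar offset px [0 0] 0.98676455 edge phase ((0.00014858919209359556, -0.04878030631226338), 0.8774955345153809)
scene jar offset px [0 0] 0.94394547 edge phase ((-0.1597553990137044, -0.009584496843885404), 0.6757764379183452)
```

View pics/w6c.png

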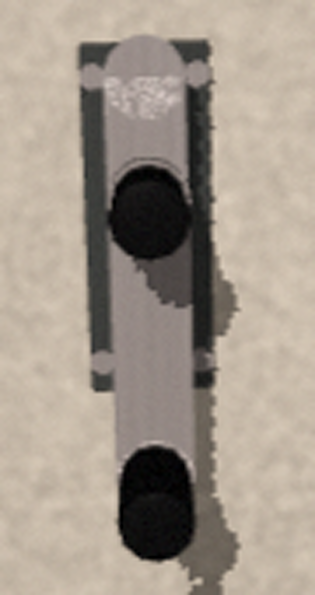

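View pics/jar_side.png

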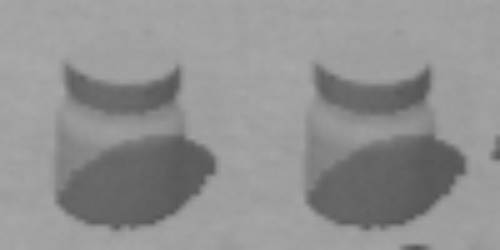

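View pics/jar_scene.png

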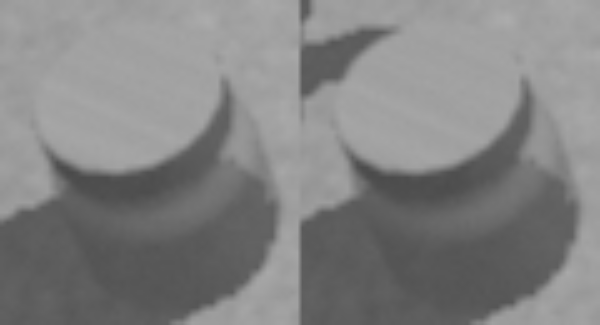

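```bash
python3 -c "
from workcell import r
print(r.get_obs()['force'],r.get_obs()['time']);print(r.close_job())"
```

```text
[-0.16234678 -0.03858648 -0.09719401] 16.575
the job is handed in; nothing more can be done
None
```

The steel three-bar trivet is folded into one stack and the job is handed in at 16.6 s, with the arm clear above it.

**What I did:** I gripped the outer knob and swung it about hinge 2 to its stop, where the force rose to 9 N without movement. I let go and checked in the pictures that it lay over the middle bar. Then I gripped the middle knob and swung the pair about hinge 1 to the stop over the base bar, where the force rose to about 18 N without movement.

**Last checks:**
- **Stack:** the wrist and side pictures show the bars in line with each other and with the base plate.
- **Jar:** the small jar is at 0 px offset from the first pictures in both fixed cameras.
- **Force:** it read near zero when I handed in.

**Slip and disagreement:**
- After releasing the outer knob, I moved 25 mm down instead of up. The open fingers straddled the bars; the force there was about zero, and the pictures afterwards showed nothing shifted.
- The middle bar stopped about 0.03 rad short of the base direction I had first measured from pixels. I put this down to measurement error, since the close picture shows the stack lined up with the plate.

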